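# Loosen the locking ring of an inspection lens by counted turns

### The arm

A 6-joint arm with a two-finger parallel gripper is mounted at the origin on a cart in front of the work surface, level with it; the furniture and walls round the work are solid. World frame = base frame: x ahead of the robot, y to its left, z up, the work surface at z = 0. Lengths are in m, angles in rad, forces in N, time in s.
With the tool pointing down it reaches from about 0.275 to 0.875 m from the base axis. Payload 12.5 kg.
Tool frame: the origin (TCP) lies on the centre line of the jaws, within the pads' length; the fingertips stand r.finger_overhang ahead of it and the grasp point (between the pads) lies 3 mm ahead of it (r.finger_overhang is the distance from the TCP to the fingertips, in m); z points along the fingers, y is the direction in which the jaws open and shut (so a half turn about z gives the same grasp; the last joint's range is limited). The gripper opens to 85 mm and grips with 20 to 120 N. Pads are 22 mm wide; open, the fingers measure 114 mm over their backs; the gripper's body (76 mm by 85 mm) begins 54 mm behind the grasp point. The pads swing forward as they close: fully open they stand 13 mm farther back than shut.
Start: joints at [-1.19, 0.351, 1.652, -0, 1.139, -0.085], TCP at [0.247, -0.491, 0.253] pointing down, gripper open.
Joint ranges: [-2.75, 2.75], [-0.79, 2.1], [0.01, 2.65], [-1.57, 4.71], [0.07, 3.14], [-2.87, 2.87]. Speed limits (rad/s): [2.22, 2.22, 2.79, 3.14, 3.14, 3.14].

### API

Orientations are given as a unit quaternion [x, y, z, w].
In Python, from cell import r, optics gives the robot as it stands. The module is installed in compiled form; this text tells all that it offers. Calls block until the motion is done:
- r.move_to(position, orientation): joint-space move of the TCP to a pose.
- r.move_linear(position, rot=None, vel=0.15): straight line of the TCP; rot=None keeps the orientation; vel is the mean speed in m/s.
- r.set_joints(angles): joint-space move.
- r.set_gripper(opening, squeeze=None): opening from 0.0 (shut) to 1.0 (fully open); squeeze is the grip in N (None keeps the last); returns when the fingers have stopped.
- r.sleep(seconds).
- r.inverse_kinematics(position, orientation): joint angles nearest the present ones, or None.
- optics.get_image(name): name is "scene" or "side" or "wrist"; returns a dict with "pixels" (400x640x3 uint8, red, green, blue), "depth" (400x640 float32, m along the optical axis (not along the pixel's ray), 0 where there is no reading), "fx", "fy", "cx", "cy" (pixels), "camera_from_world" (4x4, takes a point from world to camera coordinates); the wrist camera has in their place "mount" (4x4, takes a point from camera to tool coordinates, whose origin is the TCP and whose axes are the flange's). Camera axes: x right, y down, z forward; pixel columns grow to the right and rows downward; lengths in m; the calibration is good to about 2 mm. The wrist camera is an equidistant fisheye: a pixel r from the principal point sees the ray r / f radians off the axis. A picture is of the moment at which its call begins: read the wrist's pose just before it.
A pose or a line that the arm cannot do raises r.PlanningError and nothing moves.
- r.hand_in(): hands the job in, once; it reports no verdict.
Readings, each from a call of its own:
- r.current_t(): time.
- r.current_q(): joint angles.
- r.current_qvel(): joint speeds.
- r.current_effort(): joint torques, N m.
- r.current_tool_pos(): TCP position.
- r.current_ee_rot(): TCP orientation.
- r.current_contact_force(): force on the tool from outside, world axes, zero at the start.
- r.current_torque(): the same for the moment, N m.
- r.current_opening(): opening from 0.0 (shut) to 1.0 (fully open).
Only numpy, scipy, OpenCV 4.12 (cv2) and the standard library are available. Lean on these libraries where they do the work, as an engineer would, in place of code of your own. Each camera call takes 0.05 s, during which the arm holds its last target. There are 200 camera calls.

### The job

Loosen the locking ring of the inspection lens so that it can be refocused: roll the top of the knurled metal ring away from the robot with a fingertip, stroke by stroke, until the black line on the ring comes round to the white line on top of the lens barrel for the second time, and leave the two lines together there (within 10 mm along the rim). Stroke it gently from above, without lifting the lens; leave the wider plastic focus ring at the end of the lens as it is set, and do not disturb the things lying about.

Things in the scene. Friction and masses are not known exactly. Their poses are not given: they have to be found in the camera images.
- lock_ring (a joint): turn of the knurled bare-metal locking ring, rad, counted over turns: 0 is tight, its black line at the top; grows as the ring's top moves away from the robot (loosening). Starts between 0.5 and 3.5, so its line meets the white line first at 6.28, the second time at 12.57; stop at 20. Stiff (1.4 N along the rim), stays where left. Black line 3.4 mm wide, across the ring, in a gap of the knurl
- ring_top (a point): top of the locking ring, middle of its width; ring 52 mm across, 22 mm wide, axis level 26 mm below this point, top 101 mm above the table. x: level across the ring, away from the robot (stroke direction); y: along the lens towards the grey camera box; z up. The black barrel beside the ring is 40 mm across; a white line 3 mm wide runs on its top on the camera side of the ring
- lens (a joint): height of the lens unit, m, sprung in rubber pads: 0 at rest, negative when pressed down, positive when lifted (to 0.006). Lens and rings together give way 1 mm for every 1.2 N of downward push, to a stop at -0.012, and come back up when let go. A fingertip pressing with 5 to 6 N takes the rim along, nearly without slip
- focus_ring (a joint): turn of the grey plastic focus ring, rad, 0 at the start; not to be turned
- focus_top (a point): top of the grey plastic focus ring, to be left alone: 46 mm across, 26 mm wide, finely knurled, 57 mm along -y from the locking ring's middle (33 mm free between the rings). On the other side a mount flange 45 mm across begins 42 mm along +y, then the camera box, 40 mm square
- cradle: the cradle: aluminium base plate 96 x 200 x 12 mm bolted to the table, carrying the lens, with two saddles under the barrel; its origin lies on the table below the locking ring, x across the lens, y along it
- plug_gauge: black-and-steel plug gauge lying on the table, 113 mm long, 22 mm thick, origin under its middle; bystander
- bin_clips: small open blue parts bin, 130 x 107 x 63 mm, origin under its middle; bystander
- box_blades: small carton, 35 x 75 x 45 mm, origin under its middle; bystander
- post (a point): obstacle: axis of the upright aluminium post of the line frame, 40 mm square, standing behind the table from its height to far above the robot; point 200 mm above the table. Keep arm and gripper clear of it

How it is judged:
On the way:
1. the ring's line has come round to the white line the first time (value of joint lock_ring above 6.2 rad).
At the end, for the whole second after the job is handed in: The locking ring rests at 12.57 rad (its line at the white line for the second time) within 0.4 rad, about 10 mm along the rim; the lens has come back up to its resting height within 2 mm; the focus ring is within 0.2 rad of where it was (value of joint lock_ring between 12.166 and 12.966 rad and velocity of joint lock_ring between -0.1 and 0.1 rad/s and value of joint lens between -0.002 and 0.002 m and value of joint focus_ring between -0.2 and 0.2 rad); the robot touches nothing.
It fails at once if the lens is lifted in its cradle (over 4 mm) (value of joint lens above 0.004 m).
It fails at once if the lens is pressed with more than 30 N (contact force between cradle and the arm above 30 N).
It fails at once if the focus ring is turned by more than 0.25 rad (value of joint focus_ring above 0.25 rad or value of joint focus_ring below -0.25 rad).
It fails at once if a bystander is moved by more than 20 mm (distance of any of plug_gauge, bin_clips, box_blades from where it was at the start of the episode above 0.02 m).
It also fails if it takes over 69 s, if anything falls off the work surface, if the arm or the gripper's body presses on something with over 40 N, if the wrist force passes 120 N, or if a joint passes its speed limit or range.

## Working session

There is one attempt and no reset: what is moved stays moved. The work goes in short steps, each a Python script; the robot and the scene stay as the last script left them, time stands still between calls to the robot, and variables do not carry over. Pictures are saved under pics/ and viewed, about 8 in all and at most 12, crops included, and the job is handed in when it is done.

```bash
mkdir -p pics; python3 - <<'E'
from cell import r,optics
import cv2,numpy as np
for n in ("scene","side"):
    d=optics.get_image(n); np.savez(f"pics/{n}0.npz",**d)
    cv2.imwrite(f"pics/{n}0.png",d["pixels"][...,::-1])
    print(n,d["fx"],d["cx"],d["cy"],np.round(d["camera_from_world"],3).tolist())
print(r.current_t(),r.finger_overhang,r.current_ee_rot(),r.current_tool_pos())
E
```

```text
scene 518.2574665248865 312.88774967161504 196.45863769523086 [[0.653, -0.757, 0.023, -0.316], [-0.346, -0.325, -0.88, 0.325], [0.673, 0.567, -0.474, 1.072], [0.0, 0.0, 0.0, 1.0]]
side 502.03220680762695 317.5505421955328 197.16400306058628 [[1.0, -0.018, -0.021, -0.505], [-0.027, -0.463, -0.886, 0.166], [0.006, 0.886, -0.463, 1.531], [0.0, 0.0, 0.0, 1.0]]
0.1 0.022 [ 9.73006291e-01  2.30778092e-01 -5.06929368e-05 -4.76931621e-04] [ 0.2469471  -0.49116692  0.2528295 ]
```

View pics/scene0.png

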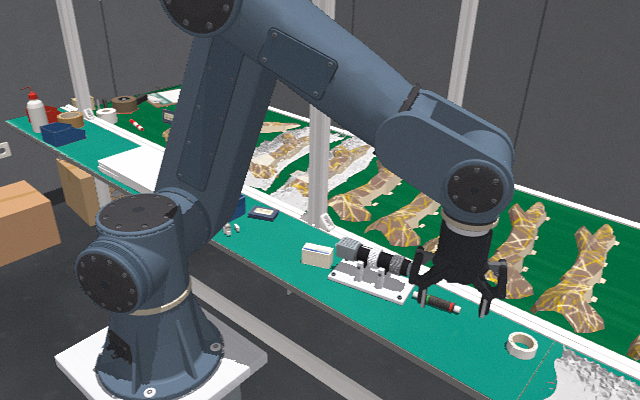

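View pics/side0.png

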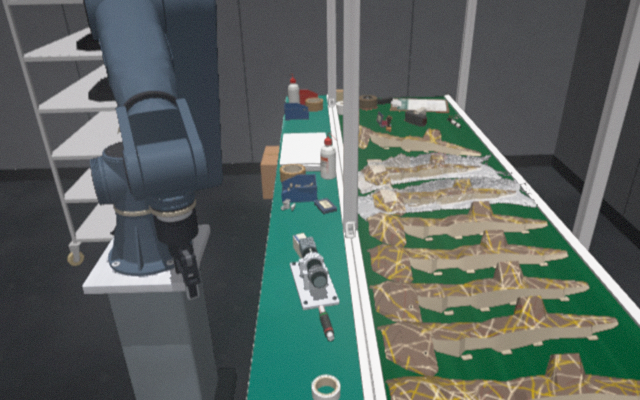

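Scene: lens at about (370,258), flanked by the carton (318,254), the plug gauge (437,302) and the post behind it. Side: lens at (313,262). Next I enlarge both.

```bash
python3 - <<'E'
import cv2,numpy as np
a=np.load("pics/scene0.npz");b=np.load("pics/side0.npz")
A=cv2.resize(a["pixels"][220:320,290:470,::-1],None,fx=4.4,fy=4.4,interpolation=cv2.INTER_CUBIC)[:, :400*2]
B=cv2.resize(b["pixels"][220:350,250:370,::-1],None,fx=4.4,fy=4.4,interpolation=cv2.INTER_CUBIC)
cv2.imwrite("pics/A.png",A);cv2.imwrite("pics/B.png",B)
E
```

```text
(no output)
```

View pics/A.png

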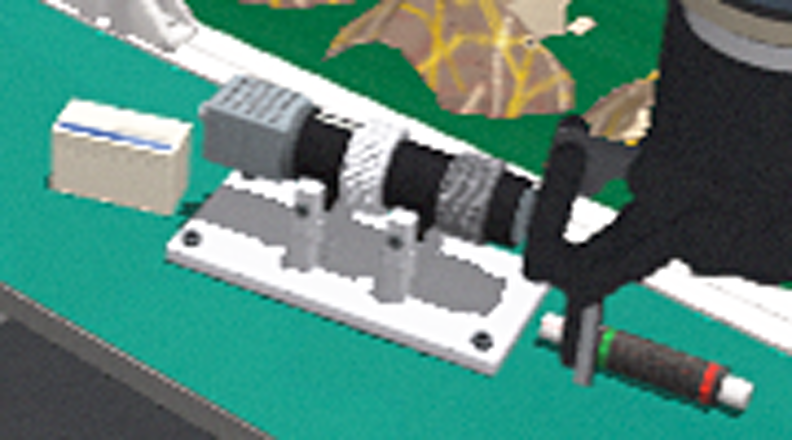

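View pics/B.png

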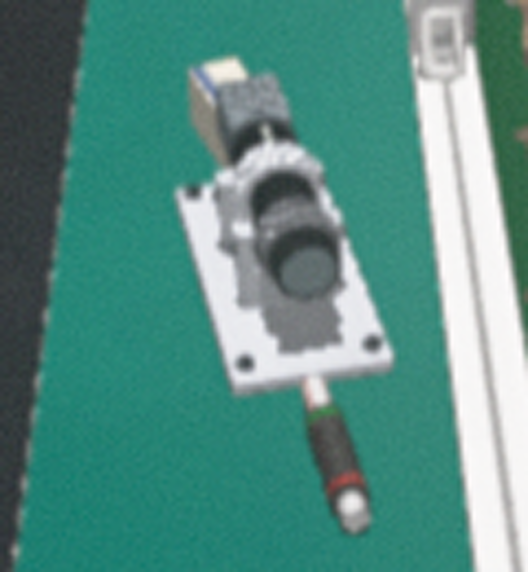

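```bash
cat > h.py <<'E'
import numpy as np
def ray(d,u,v,z):
    T=d["camera_from_world"];R=T[:3,:3];c=-R.T@T[:3,3]
    w=R.T@np.array([(u-d["cx"])/d["fx"],(v-d["cy"])/d["fy"],1.]);return c+w*(z-c[2])/w[2]
E
python3 - <<'E'
from h import *
a=np.load("pics/scene0.npz");b=np.load("pics/side0.npz")
f=lambda d,o,p,z:np.round(ray(d,o[0]+p[0]/4.4,o[1]+p[1]/4.4,z),4)
S=(290,220);D=(250,220)
for n,p in dict(boltFarL=(192,238),boltNearL=(482,341)).items(): print("scene",n,f(a,S,p,.012))
for n,p in dict(nearL=(245,362),nearR=(372,343),farL=(193,192)).items(): print("side",n,f(b,D,p,.012))
print("ringtop scene",f(a,S,(388,122),.101),f(a,S,(350,124),.101),f(a,S,(405,140),.101),"side",f(b,D,(270,152),.101))
print("box cam top",f(a,S,(255,95),.095),"carton",f(a,S,(120,122),.045),"gauge",f(b,D,(335,450),.011))
# post
print("post side base",ray(b,350,238,0.0), f(a,S,(330,118),.095))
# depth-based cloud over cam box/lens from scene: points above z .06
T=a["camera_from_world"];v,u=np.mgrid[215:300,325:412];z=a["depth"][215:300,325:412]
P=np.stack([(u-a["cx"])/a["fx"]*z,(v-a["cy"])/a["fy"]*z,z],-1).reshape(-1,3)
W=(P-T[:3,3])@T[:3,:3]
m=(W[:,2]>.07)&(W[:,2]<.12)&(W[:,0]<.65);W=W[m]
c=np.median(W[:,:2],0);U,s,V=np.linalg.svd(W[:,:2]-c,full_matrices=False);print(len(W),c,V[0],W.min(0),W.max(0))
M=W[W[:,2]>.09];print(np.round(M[np.argsort(-M[:,2])[:25]],3))
E
```

```text
scene boltFarL [ 0.442  -0.1053  0.012 ]
scene boltNearL [ 0.4764 -0.2782  0.012 ]
side nearL [ 0.4705 -0.2735  0.012 ]
side nearR [ 0.5452 -0.2595  0.012 ]
side farL [ 0.4361 -0.1012  0.012 ]
ringtop scene [ 0.5018 -0.1907  0.101 ] [ 0.486  -0.1764  0.101 ] [ 0.4937 -0.2074  0.101 ] side [ 0.488 -0.189  0.101]
box cam top [ 0.481  -0.1151  0.095 ] carton [ 0.4661 -0.0296  0.045 ] gauge [ 0.5204 -0.3494  0.011 ]
post side base [0.60828939 0.04637969 0.        ] [ 0.4909 -0.1599  0.095 ]
1262 [ 0.48142698 -0.19303091] [ 0.18838881 -0.98209452] [ 0.45285542 -0.27746191  0.07004177] [ 0.52781363 -0.08487863  0.10527413]
[[ 0.487 -0.192  0.105]
 [ 0.49  -0.192  0.104]
 [ 0.495 -0.198  0.104]
 [ 0.485 -0.198  0.103]
 [ 0.489 -0.196  0.103]
 [ 0.494 -0.181  0.103]
 [ 0.5   -0.188  0.103]
 [ 0.506 -0.255  0.103]
 [ 0.482 -0.186  0.102]
 [ 0.494 -0.187  0.102]
 [ 0.487 -0.192  0.102]
 [ 0.483 -0.194  0.102]
 [ 0.479 -0.183  0.102]
 [ 0.481 -0.19   0.102]
 [ 0.49  -0.201  0.102]
 [ 0.504 -0.24   0.102]
 [ 0.497 -0.25   0.102]
 [ 0.494 -0.241  0.102]
 [ 0.493 -0.184  0.102]
 [ 0.485 -0.181  0.102]
 [ 0.502 -0.193  0.101]
 [ 0.494 -0.178  0.101]
 [ 0.49  -0.18   0.101]
 [ 0.495 -0.192  0.101]
 [ 0.487 -0.183  0.101]]
```

```bash
cat >> h.py <<'E'
import cv2
from cell import r,optics
ang=np.deg2rad(11.3);X=np.array([np.cos(ang),np.sin(ang),0]);Y=np.array([-X[1],X[0],0])
h=(ang+np.pi/2)/2;Q=[np.cos(h),np.sin(h),0,0]
C=np.array([.491,-.189,0])
def P(x,y,z): return C+x*X+y*Y+np.array([0,0,z+r.finger_overhang])   # fingertip at x,y,z
def F(): return np.asarray(r.current_contact_force())
def snap(n,tag): 
    d=optics.get_image(n);np.savez(f"pics/{tag}.npz",**d);cv2.imwrite(f"pics/{tag}.png",d["pixels"][...,::-1]);return d
E
python3 - <<'E'
from h import *
r.set_gripper(0.0)
r.move_to(P(0,0,.18),Q)
print(r.current_t(),r.current_tool_pos(),r.current_q(),F())
d=snap("wrist","w1");s=snap("scene","s1");
print(np.round(d["mount"],3).tolist(),d["fx"],d["cx"],d["cy"])
c=cv2.resize(s["pixels"][200:300,310:430,::-1],None,fx=4,fy=4,interpolation=cv2.INTER_CUBIC)
w=d["pixels"][...,::-1];im=np.zeros((400,640+0,3),np.uint8)
cv2.imwrite("pics/s1c.png",c)
E
```

```text
2.325 [ 0.49083326 -0.18983626  0.20215763] [-4.57428394e-01  3.68850902e-01  1.76518752e+00 -2.27279423e-04
  1.00723904e+00 -6.52745277e-01] [ 0.26146864 -0.0277227  -0.4698111 ]
[[0.0, -0.951, -0.309, 0.079], [1.0, 0.0, 0.0, -0.0], [-0.0, -0.309, 0.951, -0.12], [0.0, 0.0, 0.0, 1.0]] 309.70691628693146 324.86057392822147 202.1594541012813
```

View pics/w1.png

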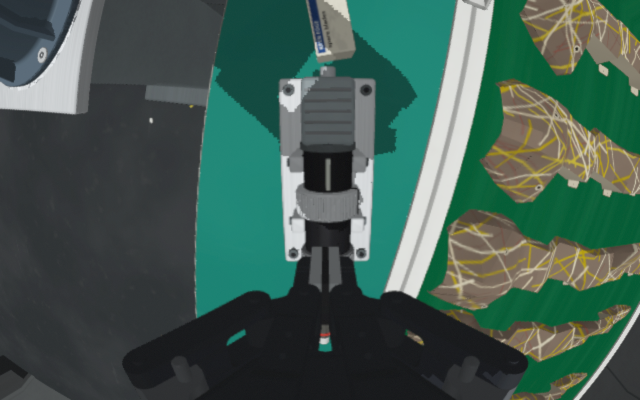

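The wrist camera looks down from the camera-box side. White line at (327,175), knurled ring around (328,203), finger tips at (325,250). There may be a dark mark at (358,198).

```bash
cat >> h.py <<'E'
from scipy.spatial.transform import Rotation as Ro
def wproj(d,p,Rt,W):
    M=d["mount"];c=(Rt.T@(np.asarray(W)-p)-M[:3,3])@M[:3,:3]
    th=np.arctan2(np.hypot(c[0],c[1]),c[2]);k=d["fx"]*th/np.hypot(c[0],c[1])
    return np.array([d["cx"]+k*c[0],d["cy"]+k*c[1]])
def wray(d,p,Rt,u,v,z):
    M=d["mount"];a=np.array([(u-d["cx"])/d["fx"],(v-d["cy"])/d["fx"]]);t=np.hypot(*a)
    w=Rt@M[:3,:3]@np.r_[a/t*np.sin(t),np.cos(t)];o=p+Rt@M[:3,3];return o+w*(z-o[2])/w[2]
def loc(W): return (W-C)@np.array([X,Y,[0,0,1]]).T
E
python3 - <<'E'
from h import *
print(r.current_opening())
d=np.load("pics/w1.npz");p=np.array([ 0.49083326,-0.18983626,0.20215763]);Rt=Ro.from_quat(r.current_ee_rot()).as_matrix()
for n,u,v,z in (("white a",328,160,.095),("white b",328,188,.095),("ringL",297,204,.075),("ringR",359,204,.075),("ringtop far",328,191,.101),("ring top near",328,218,.101),("boxtop L",303,100,.095),("boxtop R",353,100,.095),("bolt",288,90,.012),("bolt",367,90,.012),("bolt",293,253,.012),("bolt",362,253,.012)):
    print(n,np.round(loc(wray(d,p,Rt,u,v,z))*1000,1))
print(wproj(d,p,Rt,P(0,0,.1)-[0,0,.022]))
c=cv2.resize(d["pixels"][130:270,260:400,::-1],None,fx=5,fy=5,interpolation=cv2.INTER_CUBIC)[:600]
cv2.imwrite("pics/w1c.png",c)
E
```

```text
-0.0016721917840905912
white a [ 2.1 37.6 95. ]
white b [ 2.1 16.1 95. ]
ringL [-23.8  -3.3  75. ]
ringR [28.5 -3.4 75. ]
ringtop far [  2.1  15.4 101. ]
ring top near [  2.1  -6.  101. ]
boxtop L [-15.9  82.2  95. ]
boxtop R [20.1 82.2 95. ]
bolt [-36.4  93.9  12. ]
bolt [41.4 93.9 12. ]
bolt [-36.3 -82.4  12. ]
bolt [ 41.5 -82.6  12. ]
[325.25885016 210.14612989]
```

View pics/w1c.png

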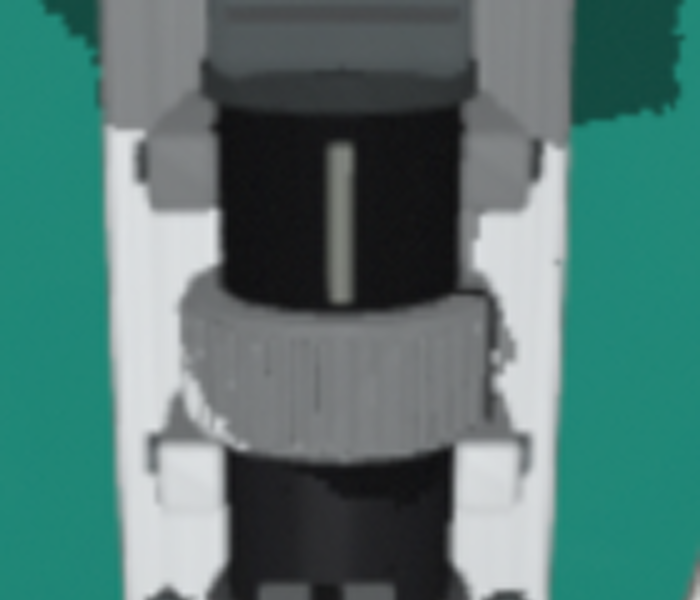

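Ring centre is about +2.3 mm in x and +4.5 mm in y from my guess. The dark strip at the ring's far edge (crop 488,350) is likely the line, near 1.2 rad. I'll correct the centre and try one stroke, watching force.

```bash
cat >> h.py <<'E'
C=C+.0023*X+.0045*Y
def stroke(x0,x1,press,log=False,v=.1):
    r.move_linear(P(x0,0,.105),vel=.25); f0=F()
    r.move_linear(P(x0,0,.101-press),vel=.06); fa=F()-f0
    r.move_linear(P((x0+x1)/2,0,.101-press),vel=v); fm=F()-f0
    r.move_linear(P(x1,0,.101-press),vel=v); fb=F()-f0
    r.move_linear(P(x1,0,.108),vel=.2)
    if log: print(np.round([fa,fm,fb],1).tolist(),"t",r.current_t())
def look(tag):
    r.move_linear(P(0,0,.178),vel=.25); r.sleep(.15)
    p=np.array(r.current_tool_pos());d=snap("wrist",tag)
    cv2.imwrite(f"pics/{tag}c.png",cv2.resize(d["pixels"][150:250,270:390,::-1],None,fx=5,fy=5,interpolation=cv2.INTER_CUBIC)); return d
E
python3 - <<'E'
from h import *
r.move_linear(P(-.014,0,.108),vel=.2);r.sleep(.2);f0=F()
for z in (.101,.099,.097,.096):
    r.move_linear(P(-.014,0,z),vel=.04);r.sleep(.1);print(z,np.round(F()-f0,2))
r.move_linear(P(0,0,.096),vel=.08);print(np.round(F()-f0,2))
r.move_linear(P(.014,0,.096),vel=.08);print(np.round(F()-f0,2))
r.move_linear(P(.014,0,.108),vel=.2)
look("k1");print(r.current_t())
E
```

```text
0.101 [-0.63  0.9  -0.9 ]
0.099 [-0.93  0.13  0.22]
0.097 [-1.09 -0.02  2.71]
0.096 [-1.51  0.53  4.08]
[0.09 1.36 5.53]
[2.22 0.67 3.68]
6.15
```

View pics/k1c.png

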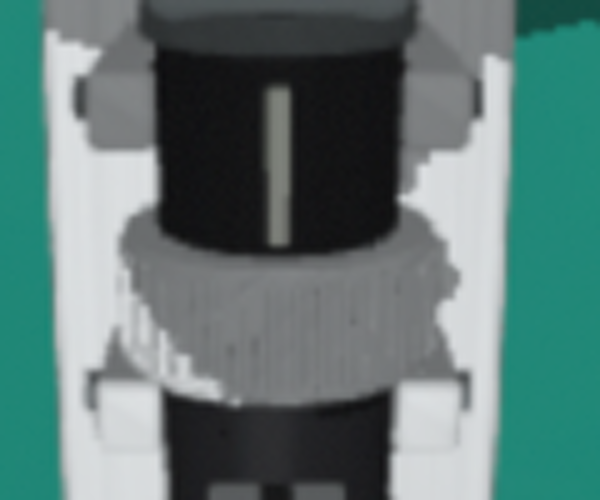

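The strip vanished from view, so it was the line, now past the far side. Contact is about 5.5 N. Three more strokes should bring it back on the near side.

```bash
python3 - <<'E'
from h import *
for i in range(3): stroke(-.014,.014,.0053,True)
look("k2");print(r.current_t())
E
```

```text
[[0.6, -1.9, 3.2], [0.3, 0.6, 4.2], [2.6, 0.2, 2.4]] t 7.7417
[[-1.8, -1.8, 5.2], [0.4, 1.5, 5.2], [2.7, 0.2, 3.3]] t 9.15
[[-2.0, -2.3, 6.1], [2.2, 0.6, 6.7], [2.8, -0.6, 4.2]] t 10.5583
11.1917
```

View pics/k2c.png

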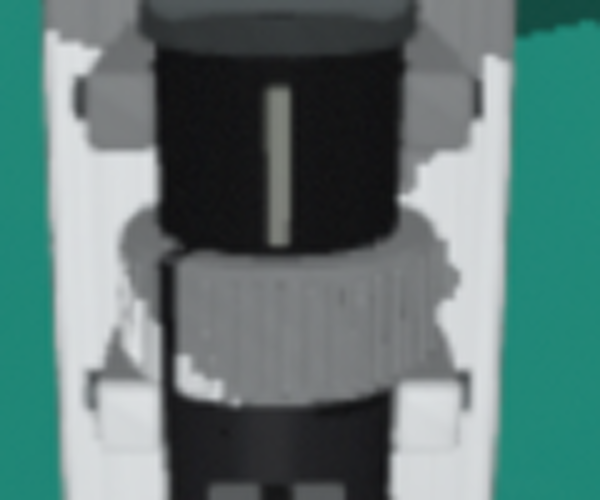

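Black line at crop (168,310), about -0.75 rad from the white line, i.e. a value of about 5.53, matching 1.08 rad per stroke. Six more strokes should reach about 12.0.

```bash
python3 - <<'E'
from h import *
for i in range(6): stroke(-.014,.014,.0053)
look("k3");print(r.current_t())
E
```

```text
20.4583
```

View pics/k3c.png

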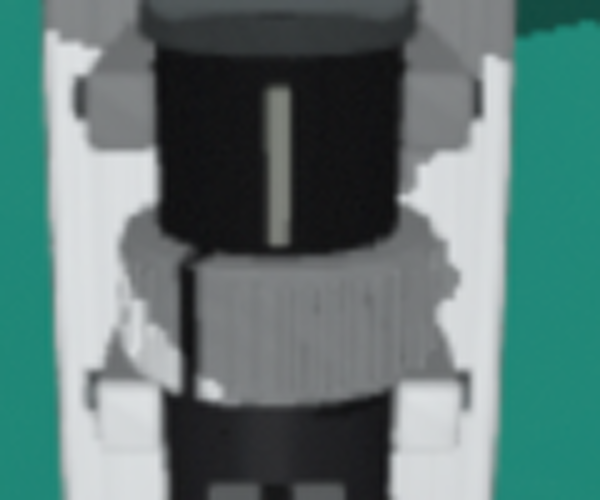

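Line at crop (188,320): -0.59 rad, i.e. about 11.98, so one short stroke of 15.3 mm remains.

```bash
python3 - <<'E'
from h import *
stroke(-.0077,.0077,.0048,True)
look("k4");print(r.current_t())
E
```

```text
[[2.0, -2.0, 3.9], [0.7, -1.5, 4.2], [1.4, -0.7, 4.3]] t 21.95
22.5833
```

View pics/k4c.png

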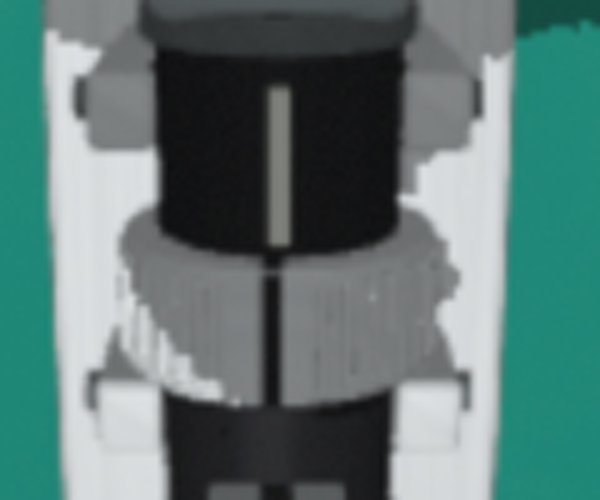

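The black line (crop 272) is now within about 1 mm of the white line (crop 279). The gripper is clear and the lens sits as before.

```bash
python3 - <<'E'
from h import *
print(F());r.hand_in();print(r.current_t())
E
```

```text
[ 0.93560912  0.21724682 -1.20628029]
the job is handed in; nothing more can be done
the job is handed in; nothing more can be done
```

I rolled the locking ring round until its black line met the white line for the second time, then handed the job in. It took 10 strokes of 28 mm and one short stroke of 15.4 mm. The clock read about 22.6 s at the last check.

- **Turn count:** I read the line at about 1.2 rad at the start and counted the strokes at about 1.08 rad each. Pictures part-way showed it at about 5.5 and 12.0 rad, as that count predicted.
- **Final position:** the last wrist picture shows the black line about 1 mm short of the white line, roughly 12.5 rad against the 12.57 asked for.
- **Force:** I saw at most about 7 N of downward push where I read it. I did not log the force during the six strokes of the second turn.
- **Lens and gripper:** in the last picture the lens looks the same as before, and the gripper stands clear about 77 mm above the ring.
- **Not checked:** I did not measure the focus ring or the bystanders afterwards. The fingertip only worked on the ring and in the free space above it.
- **Readings that disagreed:** the sideways force flipped sign between the two ends of some strokes. I put this down to the fingertip pushing on the curved rim. With the tool in free air, the force reading was off zero by 1 to 1.5 N.

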